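# Raise the dish warmer's sprung lid to the mark with a sterilised lifter

### The job

Take the orange-handled lid lifter out of its stand and dip its disc foot well down into the steel steriliser well. Then, with the foot hooked under the yellow lip, gently raise the dish warmer's sprung blue lid until its white pointer is level with the red marker, not swinging it well past, and finish while still holding it there: the lifter stays in the gripper carrying the lid, and nothing is let go. Only the lifter may touch the lid, and the marker and everything else on the bench stay as they are.

Things in the scene. Friction and masses are not known exactly. Their poses are not given: they have to be found in the camera images.
- warmer: the dish warmer: a fixed white open-topped box 170 x 150 x 80 mm (x, y, z) closed by a blue sprung lid; origin at the centre of its underside; its front (the side with the lip, towards the robot) faces its own -x, so its yaw gives the lid's heading
- lid (a joint): opening angle of the blue lid, rad: 0 shut, grows as the front is raised (limit 1.2). A hinge spring and the lid's weight pull it shut and it does not stay where it is left: lifting at the lip takes about 2 N at first, about 4 N at 0.6 rad
- lid_hinge (a point): the lid's hinge axis (it runs along the warmer's y), at the warmer's far top edge, 85 mm behind the box centre and 80.5 mm above the table, level with the shut lid's underside
- lid_lip (a point): middle of the front edge of the yellow lip, on its underside. The lip is a flat tongue 80 mm wide (y), 6 mm thick, that juts 35 mm out in front of the box with free space underneath; shut, its underside is 80.5 mm above the table. The point lies 205 mm from the hinge axis and swings up and back with the lid
- lid_pointer (a point): tip of the white pointer bar along the lid's left (+y) edge, 168 mm from the hinge axis; its x axis runs along the lid and turns with it
- marker (a joint): angle at which the red marker is set, rad, on the same scale as the lid's angle (0.3 to 0.6; differs each time): the lid is at the mark when joint lid equals joint marker. It sits stiffly where it was set
- marker_flag (a point): end of the red marker, a thin arm with a red flag 20 mm tall and 30 mm long that turns on the lid's hinge axis just beyond the lid's left (+y) side, beside a black scale arc; the point is 168 mm from the hinge axis, mid-height of the flag, and its x axis runs along the arm. The white pointer stands level with the flag's middle when the lid is at the mark
- lifter: the lid lifter, a loose upright tool 168 mm tall, 0.11 to 0.18 kg: steel disc foot 44 mm in diameter and 7 mm thick at the bottom, steel rod 8 mm in diameter above it, then an orange square handle 24 x 24 mm, 50 mm tall (118 to 168 mm above the foot's underside). Origin at the centre of the foot's underside, z up, x and y square to the handle's faces
- lifter_handle (a point): the place to grip the lifter: on its axis 145 mm above the foot's underside, within the square handle
- stand: fixed grey stand, 85 x 85 x 25 mm, with a round hole 49 mm across and 15 mm deep in which the lifter's foot stands (underside 10 mm above the table); lift the lifter straight up out of it. Origin at the centre of its underside
- well: fixed steel steriliser well, an open round pot 92 mm across the bottom and 84 mm at the rim, 70 mm tall, wall 4 mm (mouth 76 mm across), inner floor 8 mm above the table with a violet lamp; a small black box on its +x side. Origin at the centre of its underside
- well_rim (a point): centre of the well's mouth, 70 mm above the table
- dish: bystander: lidded culture dish, 63 mm across, 15 mm tall; origin at its underside
- dish_spare: bystander: another lidded culture dish, 63 mm across, 15 mm tall; origin at its underside
- bottle: bystander: bottle 56 mm across, 130 mm tall; origin at its underside
- jar: bystander: amber jar 60 mm across, 70 mm tall; origin at its underside
- waste_cup: bystander: white open cup, 76 mm across, 85 mm tall; origin at its underside
- tip_box: bystander: blue box of yellow pipette tips, 85 x 120 x 54 mm; origin at its underside
- timer: bystander: flat white timer, 50 x 70 x 25 mm; origin at its underside

How it is judged (in metres and radians):
On the way, in this order (a step that is already met when the one before it is completed fails the run):
1. the lifter, held in the gripper, is dipped into the steriliser well: its foot's underside at least 20 mm below the rim (contact force between the fingers and lifter above 1 N and horizontal distance between lifter and well_rim below 0.03 m and z of lifter in the frame of well_rim below -0.02 m), for 0.2 s.
2. the held lifter has begun to raise the lid (contact force between the fingers and lifter above 1 N and contact force between lifter and lid above 0.5 N and value of joint lid above 0.1 rad), for 0.1 s.
At the end, for the whole second after the job is handed in: The gripper still holds the lifter, the lifter's foot (underside more than 90 mm above the table) bears on the lid with more than 0.5 N and alone carries it, and the lid stands still within 0.07 rad (4 degrees) of the red marker's angle (contact force between the fingers and lifter above 1 N and contact force between lifter and lid above 0.5 N and angle between the x axis of lid_pointer and the x axis of marker_flag, either way round below 0.07 rad and value of joint lid above 0.2 rad and velocity of joint lid between -0.05 and 0.05 rad/s and height (world z) of lifter above 0.09 m and contact force between each of the arm, the fingers and lid below 0.5 N); the arm keeps its last pose, push and grip.
It fails at once if the gripper or arm itself touches the lid (contact force between any of the arm, the fingers and lid above 1 N).
It fails at once if the lid is forced: more than 25 N between lifter and lid (contact force between lifter and lid above 25 N).
It fails at once if the lid is swung well past the marker: its pointer more than 35 mm (0.2 rad) above it (z of lid_pointer in the frame of marker_flag above 0.035 m).
It fails at once if the marker is moved by more than 10 mm (distance of marker_flag from where it was at the start of the episode above 0.01 m).
It fails at once if a bystander is moved by more than 20 mm (distance of any of dish, dish_spare, bottle, jar, waste_cup, tip_box, timer from where it was at the start of the episode above 0.02 m).
It also fails if it takes over 54 s, if anything falls off the work surface, if the arm or the gripper's body presses on something with over 40 N, if the wrist force passes 120 N, or if a joint passes its speed limit or range.

### The arm

A 6-joint arm with a two-finger parallel gripper is mounted at the origin on the work surface. World frame = base frame: x ahead of the robot, y to its left, z up, the work surface at z = 0. Lengths are in m, angles in degrees, forces in N, time in s.
With the tool pointing down it reaches from about 0.3 to 0.75 m from the base axis. Payload 8.5 kg.
Tool frame: the origin (TCP) lies between the finger pads; the fingertips stand ahead of it and the grasp point (between the pads) lies 8 mm behind it (env.tcp_to_tips is the z of the fingertips in the tool frame, in m); z points along the fingers, x is the direction in which the jaws open and shut, and the axes are right-handed (so a half turn about z gives the same grasp; the last joint's range is limited). The gripper opens to 85 mm and grips with 20 to 120 N. Pads are 22 mm wide; open, the fingers measure 114 mm over their backs; the gripper's body (76 mm by 85 mm) begins 54 mm behind the grasp point. The pads swing forward as they close: fully open they stand 13 mm farther back than shut.
Start: joints at [64.326, 21.807, 74.336, -0, 83.858, -12.336], TCP at [0.127, 0.535, 0.242] pointing down, gripper open.
Joint ranges: [-178.18, 178.18], [-50.72, 133.34], [12.68, 142.11], [-81.47, 261.47], [9.98, 163.14], [-165.26, 165.26]. Speed limits (degrees/s): [136.94, 136.94, 180, 180, 180, 180].

### API

Orientations are given as a 3x3 rotation matrix whose columns are the frame's x, y, z axes.
In Python, from rig import observe, viewer, env gives the robot as it stands.
- The arm moves only by the tool jog_arm, never from a script. Its arguments are lists of equal length, an entry for each row: "dr": the turn, a rotation vector about the tool's x, y, z in rad, a list of three; "slide": the shift along the tool's x, y, z in m, a list of three; "gripper": the opening, from -1 (shut) to 1 (fully open), so that 0 is half open. In form: {"dr": [[rx, ry, rz], ...], "slide": [[dx, dy, dz], ...], "gripper": [gripper, ...]}. A call has exactly 10 rows; each row shifts and turns the commanded pose from where the row before left it, along the tool's axes as they then stand; what a row does not reach is not made up. A row lasts 1/10 s, in which the tool goes at most 50 mm and 8.59 degrees, less where a joint would pass 70% of its speed; a pose out of reach is approached as far as the arm can. A call is refused whole if a number of a shift passes 0.05 or a number of a turn 0.15, either way. A call with a gripper value outside its range is refused whole. The fingers move at their own pace and stop on an object; "force" is the grip in N (left out, the last holds). Time passes only in rows, so rows that do not move let the fingers close, or fill a call up. It gives the time, the measured TCP pose, the force and the opening at its end, in the units of the state.
- observe(): the state, without advancing time (a new reading comes with each control period).
- viewer.get_image(name): name is "scene" or "top"; returns a dict with "pixels" (400x640x3 uint8, blue, green, red), "camera_matrix" (3x3 intrinsics, pixels), "dist_coeffs" ([k1, k2, p1, p2, k3] as OpenCV has them; the pictures are not rectified), "R" (3x3) and "t" (3): a world point X has camera coordinates R X + t. Camera axes: x right, y down, z forward; pixel columns grow to the right and rows downward; lengths in m; the calibration is good to about 2 mm. A picture is of the moment at which its call begins. There is no depth.
- env.close_job(): hands the job in, once; it reports no verdict.
The state is a dict: "time_s": time; "q": joint angles; "qvel": joint speeds; "joint_efforts": joint torques, N m; "position": TCP position; "tool_rot": TCP orientation; "ft_force": force on the tool from outside, world axes, zero at the start; "wrist_torque": the same for the moment, N m; "grip_width": finger opening in m.
Only numpy, scipy, OpenCV 4.12 (cv2) and the standard library are available. Lean on these libraries where they do the work, as an engineer would, in place of code of your own. Each camera call takes 0.05 s, during which the arm holds its last target.

## Working session

There is one attempt and no reset: what is moved stays moved. The work goes in short steps, Python scripts to look and compute and a tool call to move; the robot and the scene stay as the last step left them, time stands still between calls to the robot, and variables do not carry over. Pictures are saved under pics/ and viewed, and the job is handed in when it is done.

Besides the shell and the picture viewer there is one more tool, called after "Request:" as name(argument=value, ...) on one line, values as JSON. jog_arm: Moves the arm, as the interface text tells. Its arguments: {"type":"object","properties":{"dr":{"type":"array","items":{"type":"array","items":{"type":"number"}}},"slide":{"type":"array","items":{"type":"array","items":{"type":"number"}}},"gripper":{"type":"array","items":{"type":"number"}},"force":{"type":"number"}},"required":["dr","slide","gripper"]}

```bash
ls; mkdir -p pics
python3 - <<'E'
from rig import observe, viewer, env
import cv2,pickle
s=observe();print(s['time_s'],s['position'],s['tool_rot'],s['grip_width'],s['ft_force'],env.tcp_to_tips)
for n in('scene','top'):
    im=viewer.get_image(n);pickle.dump(im,open(n+'0.pkl','wb'));cv2.imwrite(f'pics/{n}0.png',im['pixels'])
    print(n,im['camera_matrix'],im['dist_coeffs'],im['R'],im['t'])
E
```

```text
pics
0.0 [0.12677365 0.53490554 0.24170264] [[ 2.30695355e-01  9.73025821e-01 -6.36734431e-04]
 [ 9.73024949e-01 -2.30696025e-01 -1.33912886e-03]
 [-1.44989906e-03 -3.10627679e-04 -9.99998901e-01]] 0.08534613451557793 [ 0.12785863  0.70570532 -0.75483617] 0.011
scene [[499.27868707   0.         311.41607869]
 [  0.         499.27868707 196.99932282]
 [  0.           0.           1.        ]] [-0.0263216  0.         0.         0.         0.       ] [[-0.76842369  0.63969732 -0.01767403]
 [ 0.38659342  0.44202442 -0.80941951]
 [-0.50997114 -0.62880979 -0.58696481]] [ 0.48048231 -0.1576965   1.89923802]
top [[501.0908959    0.         317.85260884]
 [  0.         501.0908959  194.50353873]
 [  0.           0.           1.        ]] [-0.00884558  0.          0.          0.          0.        ] [[ 4.64966480e-02 -9.98918016e-01  9.26917925e-04]
 [-9.75406312e-01 -4.56023506e-02 -2.15645432e-01]
 [ 2.15454377e-01  9.12266814e-03 -9.76471294e-01]] [-0.0274477   0.62725764  1.4476927 ]
```

View pics/scene0.png

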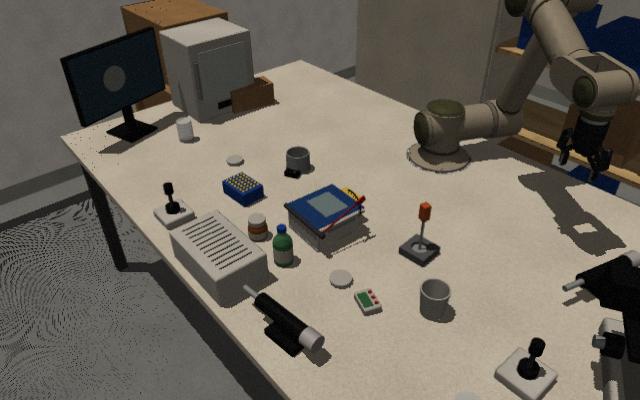

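View pics/top0.png

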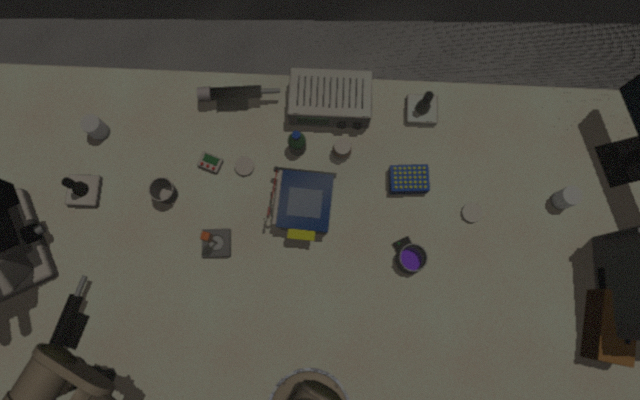

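The scene view shows the stand and lifter near (422,235), the warmer at (327,213) and the well at (297,160). In the top view the stand is at (217,243), the warmer at (302,205) with its yellow lip at (301,235), and the well at (411,260).

```bash
cat > h.py <<'E'
import numpy as np,cv2,pickle
def load(n): return pickle.load(open(n,'rb'))
def ray(im,uv):
    p=cv2.undistortPoints(np.array([[uv]],float),im['camera_matrix'],im['dist_coeffs'])[0,0]
    R=np.array(im['R']);t=np.array(im['t'])
    return -R.T@t, R.T@np.array([p[0],p[1],1])
def plane(im,uv,z):
    c,d=ray(im,uv);return c+d*(z-c[2])/d[2]
def proj(im,X):
    r,_=cv2.Rodrigues(np.array(im['R']))
    return cv2.projectPoints(np.array(X,float).reshape(-1,1,3),r,np.array(im['t']),im['camera_matrix'],im['dist_coeffs'])[0].reshape(-1,2)
def tri(a,ua,b,ub):
    c1,d1=ray(a,ua);c2,d2=ray(b,ub)
    A=np.stack([d1,-d2],1);s=np.linalg.lstsq(A,c2-c1,rcond=None)[0]
    p,q=c1+d1*s[0],c2+d2*s[1];return (p+q)/2,np.linalg.norm(p-q)
E
python3 - <<'E'
from h import *
t=load('top0.pkl');s=load('scene0.pkl')
def crop(im,x,y,w,h,k,n):
    c=cv2.resize(im['pixels'][y:y+h,x:x+w],None,fx=k,fy=k,interpolation=cv2.INTER_CUBIC)
    c=np.clip(c.astype(float)*1.5,0,255).astype(np.uint8)
    cv2.imwrite(f'pics/{n}.png',c)
crop(t,190,150,130,100,6,'ct1');crop(t,380,220,60,60,8,'ct2');crop(s,275,140,190,140,4,'cs1')
E
```

```text
(no output)
```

View pics/ct1.png

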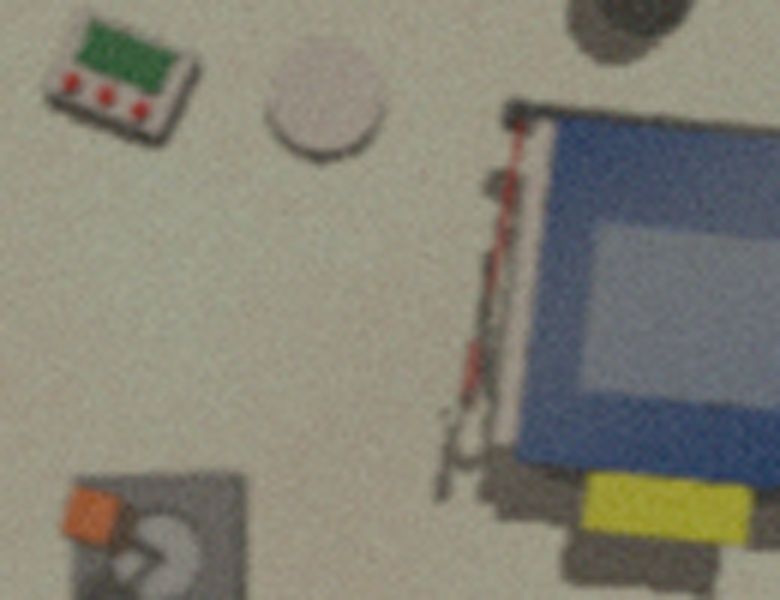

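View pics/ct2.png

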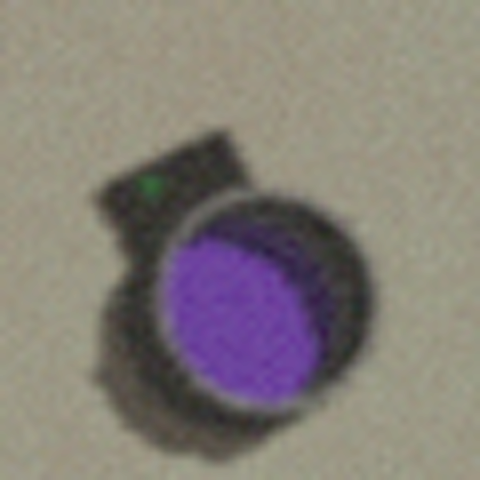

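View pics/cs1.png

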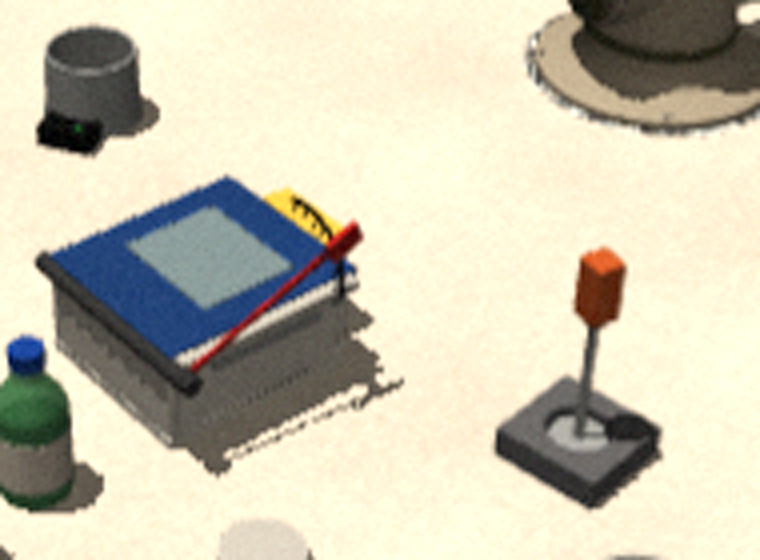

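Run:
```python
from h import *
np.set_printoptions(precision=4,suppress=True)
t=load('top0.pkl');s=load('scene0.pkl')
for n,i in(('t',t),('s',s)):print(n,'cam',ray(i,(320,200))[0])
T=lambda x,y:(190+(x-2.5)/6,150+(y-2.5)/6)
T2=lambda x,y:(380+(x-3.5)/8,220+(y-3.5)/8)
S=lambda x,y:(275+(x-1.5)/4,140+(y-1.5)/4)
c=[plane(t,T(*p),.178) for p in((75,484),(123,495),(113,546),(63,533))]
print('handle',c,np.mean(c,0)); e=[c[i]-c[(i+1)%4] for i in range(4)];print([ (np.degrees(np.arctan2(v[1],v[0]))%90,np.linalg.norm(v)) for v in e])
print('tri',tri(t,T(93,514),s,S(602,258)))
# colour mask fits
hsv=cv2.cvtColor(t['pixels'],cv2.COLOR_BGR2HSV)
def comp(im,lo,hi,roi):
    h=cv2.cvtColor(im['pixels'],cv2.COLOR_BGR2HSV);m=cv2.inRange(h,lo,hi);x,y,w,hh=roi
    z=np.zeros_like(m);z[y:y+hh,x:x+w]=m[y:y+hh,x:x+w];return z
m=comp(t,(2,150,80),(18,255,255),(190,220,40,40));ys,xs=np.nonzero(m);print('orange',len(xs),xs.mean(),ys.mean(),plane(t,(xs.mean(),ys.mean()),.178))
m=comp(t,(24,130,70),(36,255,255),(270,220,60,30));cn=max(cv2.findContours(m,0,2)[0],key=cv2.contourArea);r=cv2.minAreaRect(cn);print('lip',r)
b=cv2.boxPoints(r);print([plane(t,p,.0865) for p in b])
l=[plane(t,T(*p),.0865) for p in((585,472),(752,488),(748,545),(583,528))];print('lipm',l)
m=comp(t,(105,120,40),(125,255,255),(260,160,80,80));cn=max(cv2.findContours(m,0,2)[0],key=cv2.contourArea);r=cv2.minAreaRect(cn);print('lid',r)
b=cv2.boxPoints(r);B=[plane(t,p,.0865) for p in b];print(B)
for a in range(4):
    v=B[a]-B[(a+1)%4];print(np.degrees(np.arctan2(v[1],v[0])),np.linalg.norm(v))
for p in((267,299),(160,299),(375,299),(267,188),(267,410)):print('well',plane(t,T2(*p),.07))
for p in((92,60),(45,60),(138,60)):print('wells',plane(s,S(*p),.07))
# red flag triangulate
print('flag',tri(t,T(471,375),s,S(345,240)))
for p in((512,110),):print('hinge end',plane(t,T(*p),.085))
print('stand',[plane(t,T(*p),.025) for p in((72,476),(243,474))])
```

```text
t cam [ 0.3012 -0.012   1.5489]
s cam [1.3987 0.9566 0.9956]
handle [array([0.4879, 0.3152, 0.178 ]), array([0.4838, 0.2926, 0.178 ]), array([0.4602, 0.295 , 0.178 ]), array([0.465 , 0.3185, 0.178 ])] [0.4742 0.3053 0.178 ]
[(np.float64(79.82761989000197), np.float64(0.022894522324205815)), (np.float64(84.20997453213349), np.float64(0.023783608709634592)), (np.float64(78.24104456071785), np.float64(0.023962562810525296)), (np.float64(81.71230193540998), np.float64(0.02306308779511283))]
tri (array([0.4741, 0.307 , 0.1753]), np.float64(0.00205299307940327))
orange 45 204.55555555555554 235.57777777777778 [0.4735 0.3069 0.178 ]
lip ((300.66436767578125, 234.4383544921875), (27.479759216308594, 9.526315689086914), 6.009005546569824)
[array([0.4899, 0.0875, 0.0865]), array([0.518 , 0.0862, 0.0865]), array([0.5132, 0.0054, 0.0865]), array([0.4851, 0.007 , 0.0865])]
lipm [array([0.518 , 0.0874, 0.0865]), array([0.5139, 0.0052, 0.0865]), array([0.4858, 0.0058, 0.0865]), array([0.4903, 0.0868, 0.0865])]
lid ((318.5899658203125, 220.36996459960938), (17.677669525146484, 20.081832885742188), 8.130102157592773)
[array([0.5185, 0.0245, 0.0865]), array([0.5784, 0.0191, 0.0865]), array([ 0.5733, -0.0331,  0.0865]), array([ 0.5135, -0.0272,  0.0865])]
174.83226922719567 0.060116484772498285
84.40737197753806 0.05247755570656476
-5.597870987578201 0.060051941719677475
-95.52336789275995 0.05202628743733432
well [ 0.4526 -0.2865  0.07  ]
well [ 0.4508 -0.2472  0.07  ]
well [ 0.4544 -0.3263  0.07  ]
well [ 0.4936 -0.2863  0.07  ]
well [ 0.4121 -0.2868  0.07  ]
wells [ 0.4663 -0.2662  0.07  ]
wells [ 0.4979 -0.2942  0.07  ]
wells [ 0.4354 -0.2389  0.07  ]
flag (array([0.5541, 0.1415, 0.1377]), np.float64(0.001145859554741287))
hinge end [0.7005 0.1353 0.085 ]
stand [array([0.5127, 0.3536, 0.025 ]), array([0.5179, 0.2663, 0.025 ])]
```

Request:
jog_arm(dr=[[0,0,0],[0,0,0],[0,0,0],[0,0,0],[0,0,0],[0,0,0],[0,0,0],[0,0,0],[0,0,0],[0,0,0]], slide=[[-0.0143,0.039,0],[-0.0143,0.039,0],[-0.0143,0.039,0],[-0.0143,0.039,0],[-0.0143,0.039,0],[-0.0143,0.039,0],[-0.0143,0.039,0],[-0.0143,0.039,0],[-0.0143,0.039,0],[-0.0143,0.039,0]], gripper=[1,1,1,1,1,1,1,1,1,1], force=60)

```text
time_s: 1.1
position: [0.4745, 0.3048, 0.242]
tool_rot: [[0.231, 0.973, -0.001], [0.973, -0.231, -0.0], [-0.0, -0.001, -1.0]]
ft_force: [-0.1, 0.8, 0.2]
grip_width: 0.0854
```

```bash
cat > go.py <<'E'
import sys
from h import *
from rig import observe
np.set_printoptions(precision=4,suppress=True)
s=observe();R=np.array(s['tool_rot']);p=np.array(s['position'])
print(s['time_s'],'p',p,'yaw x',np.degrees(np.arctan2(R[1,0],R[0,0])),'tilt z',R[:,2],'grip',s['grip_width'],'F',np.array(s['ft_force']))
if len(sys.argv)>1:
    g=np.array([float(a) for a in sys.argv[1:4]]);print('slide',R.T@(g-p))
E
python3 go.py 0.474 0.306 0.242
python3 - <<'E'
from h import *
t=load('top0.pkl');s=load('scene0.pkl')
T=lambda x,y:(190+(x-2.5)/6,150+(y-2.5)/6)
# lid left edge of blue, top z .0865
a,b=plane(t,T(518,460),.0865),plane(t,T(557,120),.0865);print(a,b,np.degrees(np.arctan2(*(b-a)[[1,0]])),np.linalg.norm(b-a))
c,d=plane(t,T(519,112),.085),plane(t,T(770,128),.085);print(c,d,np.degrees(np.arctan2(*(c-d)[[1,0]]))-90)
E
```

```text
1.1 p [0.4745 0.3048 0.242 ] yaw x 76.65368852671293 tilt z [-0.0007 -0.0002 -1.    ] grip 0.08541005374343963 F [-0.1051  0.7718  0.2096]
slide [ 0.0011 -0.0008  0.    ]
[0.52237273 0.12066238 0.0865    ] [0.69591129 0.11219827 0.0865    ] -2.7923124933733696 0.17374485601934916
[0.69959295 0.131734   0.085     ] [0.69716343 0.00485844 0.085     ] -1.0970144320674535
```

Request:
jog_arm(dr=[[0,0,-0.07],[0,0,0],[0,0,0],[0,0,0],[0,0,0],[0,0,0],[0,0,0],[0,0,0],[0,0,0],[0,0,0]], slide=[[0.001,-0.001,0],[0,0,0.013],[0,0,0.013],[0,0,0.013],[0,0,0.013],[0,0,0.013],[0,0,0.012],[0,0,0.012],[0,0,0.006],[0,0,0]], gripper=[1,1,1,1,1,1,1,1,1,1])

```text
time_s: 2.1
position: [0.4723, 0.3071, 0.1465]
tool_rot: [[0.162, 0.987, -0.002], [0.987, -0.162, -0.001], [-0.001, -0.001, -1.0]]
ft_force: [0.3, -0.0, -0.1]
grip_width: 0.0853
```

```bash
cat > look.py <<'E'
import sys
from h import *
from rig import viewer
tag=sys.argv[1]
for n,roi,k in(('top',tuple(map(int,sys.argv[2].split(','))),6),('scene',tuple(map(int,sys.argv[3].split(','))),5)):
    im=viewer.get_image(n);pickle.dump(im,open(n+tag+'.pkl','wb'));x,y,w,h=roi
    c=cv2.resize(im['pixels'][y:y+h,x:x+w],None,fx=k,fy=k,interpolation=cv2.INTER_CUBIC)
    cv2.imwrite(f'pics/{n}{tag}.png',np.clip(c*1.4,0,255).astype(np.uint8))
E
python3 go.py .474 .306 .147;python3 look.py 1 170,200,100,80 350,130,150,118
```

```text
2.1 p [0.4723 0.3071 0.1465] yaw x 80.67048419200258 tilt z [-0.0015 -0.0006 -1.    ] grip 0.08530488171930187 F [ 0.3068 -0.0279 -0.1002]
slide [-0.0008  0.0018 -0.0005]
```

View pics/top1.png

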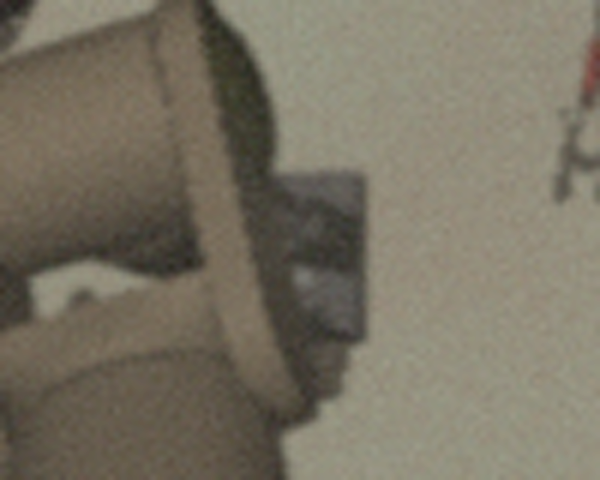

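View pics/scene1.png

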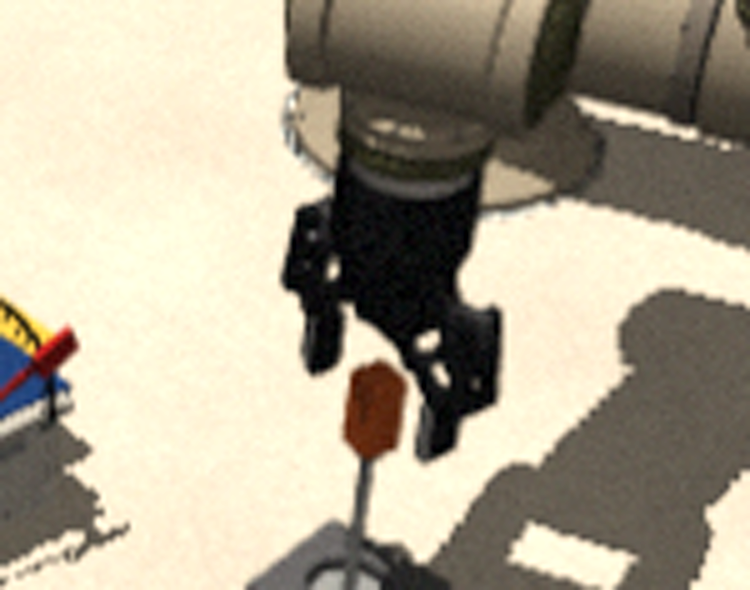

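The handle (scene crop 375,410) sits between the two jaws, about centred. Closing now.

Request:
jog_arm(dr=[[0,0,0],[0,0,0],[0,0,0],[0,0,0],[0,0,0],[0,0,0],[0,0,0],[0,0,0],[0,0,0],[0,0,0]], slide=[[-0.0008,0.0018,0],[0,0,0],[0,0,0],[0,0,0],[0,0,0],[0,0,0],[0,0,0],[0,0,0],[0,0,0],[0,0,0]], gripper=[0.5,0,-0.2,-0.4,-0.6,-1,-1,-1,-1,-1], force=70)

```text
time_s: 3.2
position: [0.4744, 0.3063, 0.1476]
tool_rot: [[0.162, 0.987, 0.001], [0.987, -0.162, 0.0], [0.001, 0.0, -1.0]]
ft_force: [0.7, 2.3, 4.5]
grip_width: 0.0236
```

```bash
python3 go.py .474 .306 .147
```

```text
3.2 p [0.4744 0.3063 0.1476] yaw x 80.67014683517118 tilt z [ 0.0005  0.0005 -1.    ] grip 0.0236160972930761 F [0.7313 2.2544 4.516 ]
slide [-0.0004 -0.0003  0.0006]
```

Request:
jog_arm(dr=[[0,0,0],[0,0,0],[0,0,0],[0,0,0],[0,0,0],[0,0,0],[0,0,0],[0,0,0],[0,0,0],[0,0,0]], slide=[[0,0,-0.008],[0,0,-0.016],[0,0,-0.018],[0,0,-0.018],[0,0,-0.018],[0,0,-0.018],[0,0,-0.018],[0,0,-0.018],[0,0,-0.018],[0,0,0]], gripper=[-1,-1,-1,-1,-1,-1,-1,-1,-1,-1])

```text
time_s: 4.2
position: [0.4747, 0.3061, 0.2994]
tool_rot: [[0.162, 0.987, 0.003], [0.987, -0.162, 0.001], [0.001, 0.003, -1.0]]
ft_force: [0.0, -0.1, -1.5]
grip_width: 0.0237
```

```bash
python3 go.py .4526 -.2865 .30; python3 look.py 2 170,200,100,80 350,100,150,118
```

```text
4.2 p [0.4747 0.3061 0.2994] yaw x 80.66465831081777 tilt z [ 0.0034  0.0008 -1.    ] grip 0.0236556021829008 F [ 0.01   -0.1031 -1.5176]
slide [-0.5884  0.0744 -0.0012]
```

View pics/scene2.png

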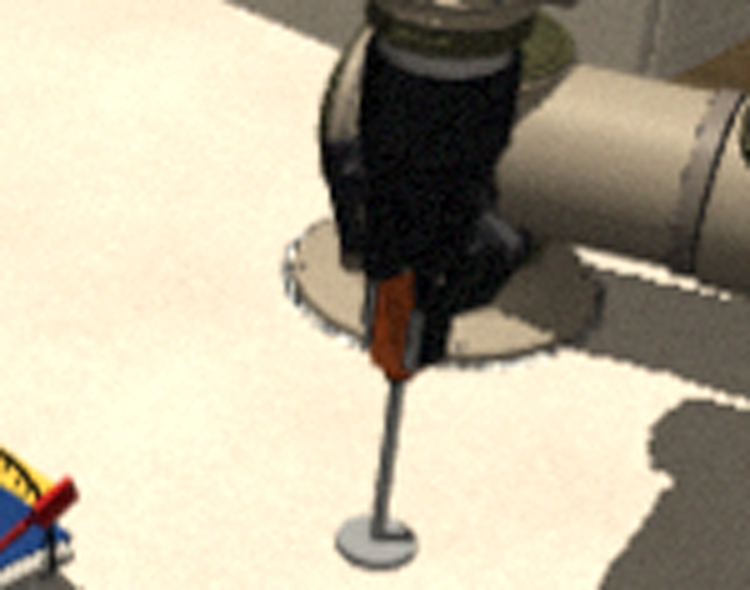

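The lifter is held upright, with its foot hanging free at (378,540) in the crop. Moving over to the well.

Request:
jog_arm(dr=[[0,0,0],[0,0,0],[0,0,0],[0,0,0],[0,0,0],[0,0,0],[0,0,0],[0,0,0],[0,0,0],[0,0,0]], slide=[[-0.015,0.0019,0],[-0.03,0.0037,0],[-0.032,0.0041,0],[-0.032,0.0041,0],[-0.032,0.0041,0],[-0.032,0.0041,0],[-0.032,0.0041,0],[-0.032,0.0041,0],[-0.032,0.0041,0],[-0.032,0.0041,0]], gripper=[-1,-1,-1,-1,-1,-1,-1,-1,-1,-1])

```text
time_s: 5.3
position: [0.4623, 0.0011, 0.2964]
tool_rot: [[0.162, 0.987, -0.002], [0.987, -0.162, 0.0], [-0.0, -0.002, -1.0]]
ft_force: [0.8, 0.4, -1.6]
grip_width: 0.0232
```

Request:
jog_arm(dr=[[0,0,0],[0,0,0],[0,0,0],[0,0,0],[0,0,0],[0,0,0],[0,0,0],[0,0,0],[0,0,0],[0,0,0]], slide=[[-0.032,0.0041,0],[-0.032,0.0041,0],[-0.032,0.0041,0],[-0.032,0.0041,0],[-0.032,0.0041,0],[-0.032,0.0041,0],[-0.032,0.0041,0],[-0.032,0.0041,0],[-0.031,0.004,0],[0,0,0]], gripper=[-1,-1,-1,-1,-1,-1,-1,-1,-1,-1])

```text
time_s: 6.3
position: [0.4517, -0.2896, 0.2956]
tool_rot: [[0.166, 0.986, -0.002], [0.986, -0.166, 0.001], [0.001, -0.003, -1.0]]
ft_force: [-0.1, -0.5, -1.5]
grip_width: 0.0235
```

```bash
python3 go.py .4526 -.2865 .30; python3 look.py 3 370,220,100,80 240,80,150,118
```

```text
6.3 p [ 0.4517 -0.2896  0.2956] yaw x 80.4432772598083 tilt z [-0.0025  0.001  -1.    ] grip 0.02352302126243552 F [-0.0669 -0.5193 -1.4603]
slide [ 0.0032  0.0003 -0.0044]
```

View pics/scene3.png

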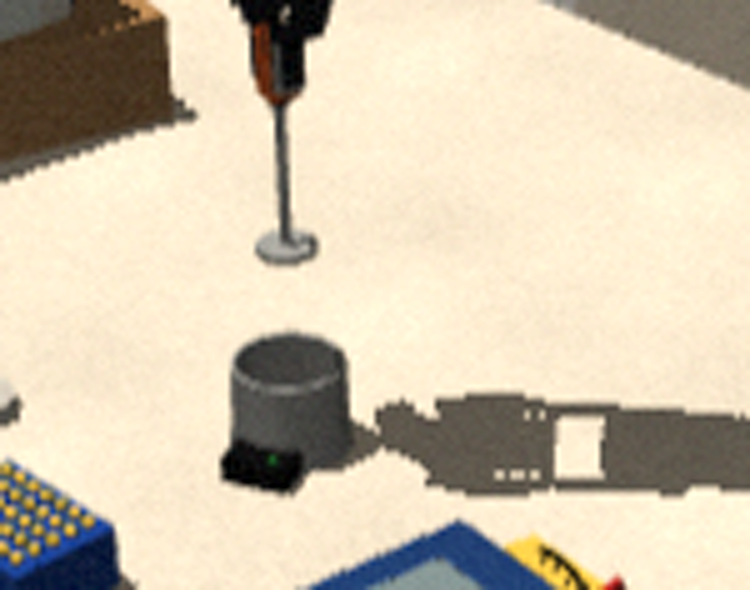

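View pics/top3.png

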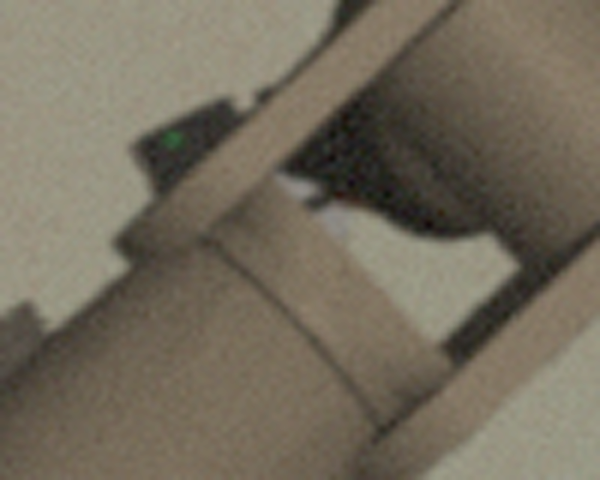

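The foot at crop (286,247) hangs above the well's rim, which is centred at about (290,363). I'll check the alignment in numbers.

Run:
```python
from h import *
np.set_printoptions(precision=4,suppress=True)
s=load('scene3.pkl');S=lambda x,y:(240+(x-2)/5,80+(y-2)/5)
print('rim ctr',plane(s,S(290,362),.07), 'foot top ctr at z',[plane(s,S(286,245),z) for z in (.157,.163,.169)])
for z in(.158,.165):
  q=proj(s,[.4517,-.2896,z])[0];print(z,(q-[240,80])*5+2)
a=np.linspace(0,2*np.pi,9)[:-1]
print((proj(s,np.c_[.4526+.042*np.cos(a),-.2865+.042*np.sin(a),.07+0*a])-[240,80])*5+2)
```

```text
rim ctr [ 0.455  -0.2806  0.07  ] foot top ctr at z [array([ 0.4455, -0.2923,  0.157 ]), array([ 0.4524, -0.2834,  0.163 ]), array([ 0.4592, -0.2744,  0.169 ])]
0.158 [281.5078 247.8748]
0.165 [281.1521 239.0302]
[[241.5757 377.6907]
 [280.7842 387.9974]
 [324.1173 380.3545]
 [345.2483 359.5745]
 [332.4121 338.2836]
 [294.0315 328.6207]
 [252.0058 335.8049]
 [230.0468 355.9412]]
```

Request:
jog_arm(dr=[[0,0,0],[0,0,0],[0,0,0],[0,0,0],[0,0,0],[0,0,0],[0,0,0],[0,0,0],[0,0,0],[0,0,0]], slide=[[0.003,0.0015,0],[0,0,0.014],[0,0,0.016],[0,0,0.016],[0,0,0.016],[0,0,0.016],[0,0,0.016],[0,0,0.016],[0,0,0.014],[0,0,0]], gripper=[-1,-1,-1,-1,-1,-1,-1,-1,-1,-1])

```text
time_s: 7.4
position: [0.4547, -0.2818, 0.1719]
tool_rot: [[0.161, 0.987, -0.003], [0.987, -0.161, 0.003], [0.002, -0.003, -1.0]]
ft_force: [0.4, -0.7, -1.3]
grip_width: 0.0235
```

Request:
jog_arm(dr=[[0,0,0],[0,0,0],[0,0,0],[0,0,0],[0,0,0],[0,0,0],[0,0,0],[0,0,0],[0,0,0],[0,0,0]], slide=[[0,0,0],[0,0,0],[0,0,0],[0,0,0],[0,0,0],[0,0,0],[0,0,0],[0,0,0],[0,0,0],[0,0,0]], gripper=[-1,-1,-1,-1,-1,-1,-1,-1,-1,-1])

```text
time_s: 8.4
position: [0.4552, -0.2835, 0.1733]
tool_rot: [[0.162, 0.987, 0.0], [0.987, -0.162, 0.0], [0.0, 0.0, -1.0]]
ft_force: [-0.1, -0.3, -1.2]
grip_width: 0.0233
```

```bash
python3 go.py; python3 look.py 4 370,220,100,80 240,80,150,118
```

```text
8.4 p [ 0.4552 -0.2835  0.1733] yaw x 80.67245487883912 tilt z [ 0.  0. -1.] grip 0.02331887328855437 F [-0.1284 -0.3295 -1.2393]
```

View pics/scene4.png

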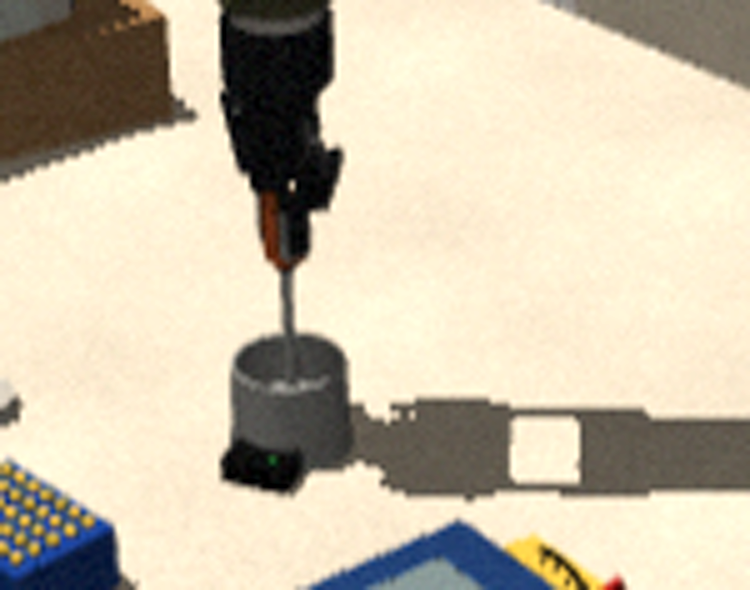

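The rod runs down into the well with the foot out of sight inside, the rod meeting the rim line at crop (290,380). It has dwelt there for over 1 s. I'll raise it out and go to the lip.

Request:
jog_arm(dr=[[0,0,0],[0,0,0],[0,0,0],[0,0,0],[0,0,0],[0,0,0],[0,0,0],[0,0,0],[0,0,0],[0,0,0]], slide=[[0,0,-0.008],[0,0,-0.015],[0,0,-0.015],[0,0,-0.015],[0,0,-0.015],[0,0,-0.015],[0,0,-0.015],[0,0,-0.015],[0,0,-0.01],[0,0,0]], gripper=[-1,-1,-1,-1,-1,-1,-1,-1,-1,-1])

```text
time_s: 9.5
position: [0.4554, -0.2838, 0.2978]
tool_rot: [[0.162, 0.987, 0.002], [0.987, -0.162, -0.002], [-0.002, 0.002, -1.0]]
ft_force: [0.4, 0.1, -2.3]
grip_width: 0.0238
```

```bash
python3 go.py .443 .049 .298
python3 - <<'E'
from h import *
np.set_printoptions(precision=4,suppress=True)
t=load('top2.pkl')
im=t['pixels'][190:250,255:345];c=cv2.resize(im,None,fx=8,fy=8,interpolation=cv2.INTER_CUBIC);cv2.imwrite('pics/lip.png',np.clip(c*1.5,0,255).astype(np.uint8))
s=load('scene4.pkl')
im=s['pixels'][180:250,280:380];c=cv2.resize(im,None,fx=7,fy=7,interpolation=cv2.INTER_CUBIC);cv2.imwrite('pics/lips.png',np.clip(c*1.4,0,255).astype(np.uint8))
E
```

```text
9.5 p [ 0.4554 -0.2838  0.2978] yaw x 80.67453533106689 tilt z [ 0.0021 -0.002  -1.    ] grip 0.02375083369702377 F [ 0.4218  0.0879 -2.3318]
slide [ 0.3264 -0.0661 -0.0009]
```

View pics/lip.png

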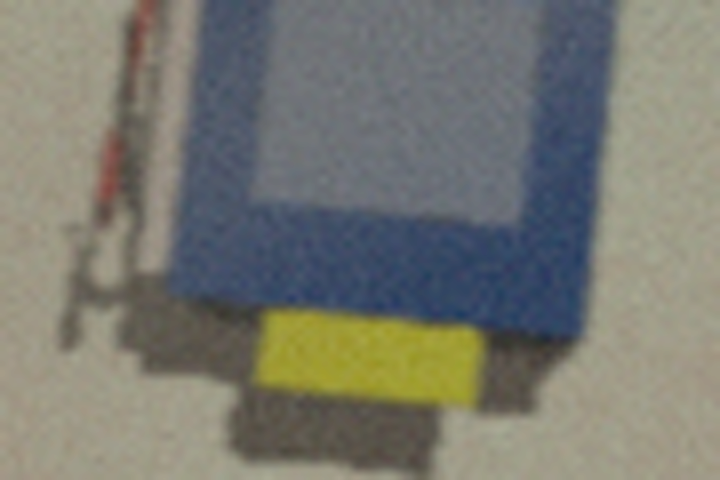

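View pics/lips.png

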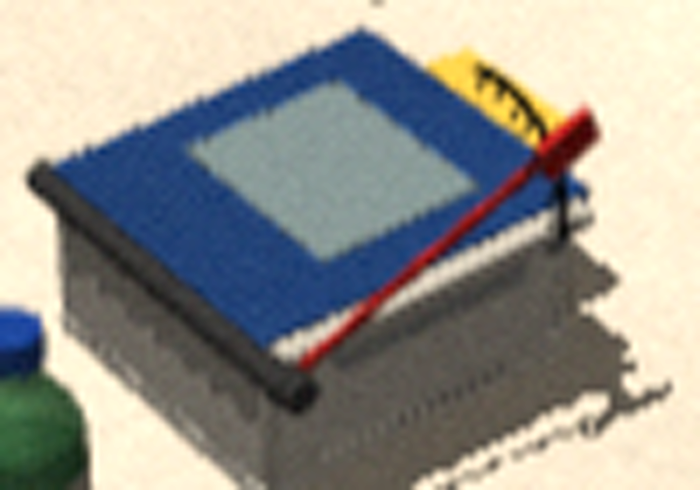

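Request:
jog_arm(dr=[[0,0,0],[0,0,0],[0,0,0],[0,0,0],[0,0,0],[0,0,0],[0,0,0],[0,0,0],[0,0,0],[0,0,0]], slide=[[0.02,-0.005,0],[0.04,-0.008,0],[0.04,-0.008,0],[0.04,-0.008,0],[0.04,-0.008,0],[0.04,-0.008,0],[0.04,-0.008,0],[0.04,-0.008,0],[0.026,-0.005,0],[0,0,0]], gripper=[-1,-1,-1,-1,-1,-1,-1,-1,-1,-1])

```text
time_s: 10.5
position: [0.4421, 0.0515, 0.2959]
tool_rot: [[0.158, 0.987, -0.001], [0.987, -0.158, 0.001], [0.001, -0.001, -1.0]]
ft_force: [-0.6, -0.3, -1.2]
grip_width: 0.0234
```

```bash
python3 go.py .443 .049 .2005
```

```text
10.5 p [0.4421 0.0515 0.2959] yaw x 80.89897909050997 tilt z [-0.0009  0.0008 -1.    ] grip 0.023446837575347827 F [-0.6338 -0.3327 -1.2182]
slide [-0.0024  0.0014  0.0954]
```

Request:
jog_arm(dr=[[0,0,0],[0,0,0],[0,0,0],[0,0,0],[0,0,0],[0,0,0],[0,0,0],[0,0,0],[0,0,0],[0,0,0]], slide=[[-0.002,0.001,0.006],[0,0,0.012],[0,0,0.013],[0,0,0.013],[0,0,0.013],[0,0,0.013],[0,0,0.013],[0,0,0.01],[0,0,0],[0,0,0]], gripper=[-1,-1,-1,-1,-1,-1,-1,-1,-1,-1])

```text
time_s: 11.5
position: [0.4437, 0.0462, 0.2034]
tool_rot: [[0.163, 0.987, -0.0], [0.987, -0.163, -0.0], [-0.0, -0.0, -1.0]]
ft_force: [0.3, 0.5, -0.1]
grip_width: 0.0231
```

```bash
python3 go.py .472 .048 .2005;  python3 look.py 5 255,180,90,70 280,120,120,118
```

```text
11.5 p [0.4437 0.0462 0.2034] yaw x 80.63207343768313 tilt z [-0.0001 -0.     -1.    ] grip 0.023124227267383647 F [ 0.2735  0.4933 -0.1278]
slide [0.0064 0.0276 0.0029]
```

View pics/scene5.png

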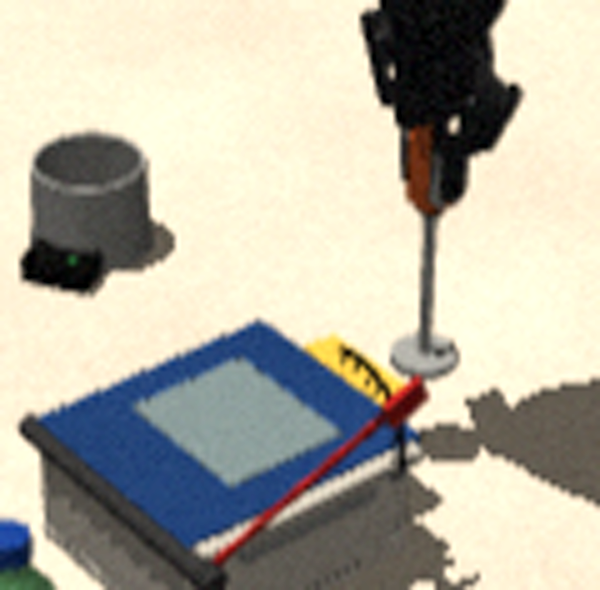

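View pics/top5.png

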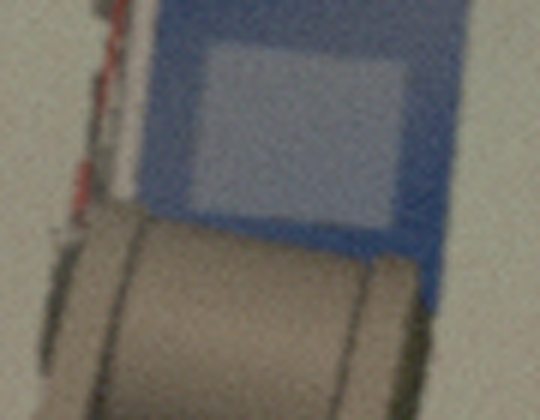

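Run:
```python
from h import *
np.set_printoptions(precision=4,suppress=True)
s=load('scene5.pkl');S=lambda x,y:(280+(x-2)/5,120+(y-2)/5)
U=lambda p:(p-[280,120])*5+2
for z in(.067,.0735,.08):print(z,'foot by px',plane(s,S(425,351),z),'FK px',U(proj(s,[.4437,.0462,z])[0]))
print('lip -y front corner',plane(s,S(334,336),.0865))
print('lip from top cam proj',U(proj(s,[[.4858,.0058,.0865],[.4903,.0868,.0865],[.518,.0874,.0865]])))
# marker: solve angle
y=np.radians(-3.2);f=np.array([np.cos(y),np.sin(y),0]);l=np.array([-np.sin(y),np.cos(y),0])
lip=np.array([.488,.0463,.0805]);H=lip+f*.205;print('H',H)
for off in(.085,.09,.095,.1):
  for n,px in(('end',S(422,387)),('mid',S(407,400))):
    c,d=ray(s,px);k=((H+l*off-c)@l)/(d@l);P=c+k*d-H;print(off,n,'r',np.hypot(P@f,P[2]),'ang',np.arctan2(P[2],-P@f))
```

```text
0.067 foot by px [0.4375 0.0443 0.067 ] FK px [420.2246 355.9295]
0.0735 foot by px [0.4442 0.0507 0.0735] FK px [420.667  347.6531]
0.08 foot by px [0.451  0.0571 0.08  ] FK px [421.1114 339.3373]
lip -y front corner [0.4895 0.0135 0.0865]
lip from top cam proj [[330.0034 328.6376]
 [414.0448 387.3251]
 [382.3679 405.2374]]
H [0.6927 0.0349 0.0805]
0.085 end r 0.17631407318276276 ang 0.2718366227106318
0.085 mid r 0.16408323830684032 ang 0.2651908794314605
0.09 end r 0.17321786928141522 ang 0.30672408398606543
0.09 mid r 0.16102427836608685 ang 0.30262996393960356
0.095 end r 0.17034000679649627 ang 0.3428356212686626
0.095 mid r 0.15819956414164343 ang 0.34146215073154773
0.1 end r 0.16769172738512575 ang 0.3801377277711033
0.1 mid r 0.15562185163761574 ang 0.3816431141746774
```

The foot top at crop (425,351) is clear in front of the lip and about 8 mm below it. Sliding it under the lip.

Request:
jog_arm(dr=[[0,0,0],[0,0,0],[0,0,0],[0,0,0],[0,0,0],[0,0,0],[0,0,0],[0,0,0],[0,0,0],[0,0,0]], slide=[[0,0,0.003],[0.001,0.004,0],[0.001,0.005,0],[0.001,0.005,0],[0.001,0.005,0],[0.001,0.005,0],[0.001,0.005,0],[0.001,0.0035,0],[0,0,0],[0,0,0]], gripper=[-1,-1,-1,-1,-1,-1,-1,-1,-1,-1])

```text
time_s: 12.6
position: [0.4766, 0.0484, 0.2003]
tool_rot: [[0.162, 0.987, -0.0], [0.987, -0.162, 0.0], [-0.0, -0.0, -1.0]]
ft_force: [0.6, -0.2, -1.9]
grip_width: 0.0235
```

```bash
python3 go.py .477 .048 .2005;  python3 look.py 6 255,180,90,70 280,120,120,118
```

```text
12.6 p [0.4766 0.0484 0.2003] yaw x 80.67643202406275 tilt z [-0.0003  0.     -1.    ] grip 0.023497582150683743 F [ 0.6016 -0.1528 -1.8856]
slide [-0.0003  0.0004 -0.0002]
```

View pics/scene6.png

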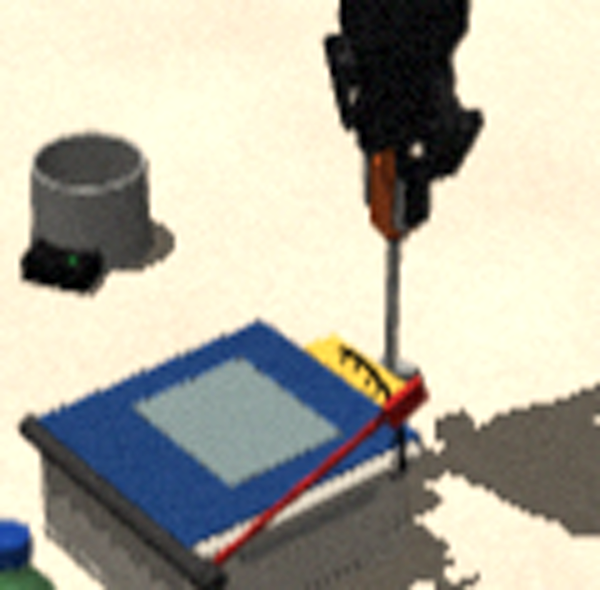

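The rod now stands just in front of the lip (crop 392,365) with the foot under it. Raising gently.

Request:
jog_arm(dr=[[0,0,0],[0,0,0],[0,0,0],[0,0,0],[0,0,0],[0,0,0],[0,0,0],[0,0,0],[0,0,0],[0,0,0]], slide=[[0,0,-0.003],[0,0,-0.004],[0,0,-0.004],[0,0,-0.004],[0,0,-0.005],[0,0,-0.005],[0,0.0005,-0.005],[0,0.001,-0.005],[0,0.001,-0.005],[0,0,0]], gripper=[-1,-1,-1,-1,-1,-1,-1,-1,-1,-1])

```text
time_s: 13.7
position: [0.4792, 0.0481, 0.2408]
tool_rot: [[0.162, 0.987, -0.0], [0.987, -0.162, 0.0], [0.0, -0.0, -1.0]]
ft_force: [-0.3, 0.4, -2.9]
grip_width: 0.0236
```

```bash
python3 go.py;  python3 look.py 7 255,180,90,70 280,120,120,118
```

```text
13.7 p [0.4792 0.0481 0.2408] yaw x 80.67736848553245 tilt z [-0.      0.0003 -1.    ] grip 0.023551111576025584 F [-0.327   0.4224 -2.8812]
```

View pics/scene7.png

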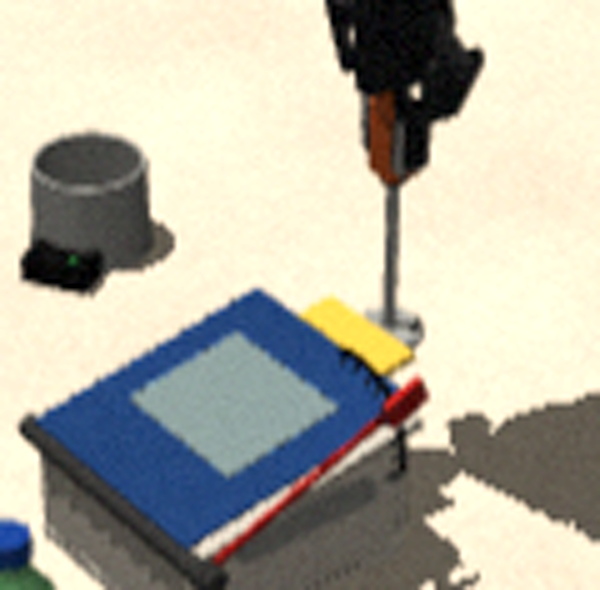

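View pics/top7.png

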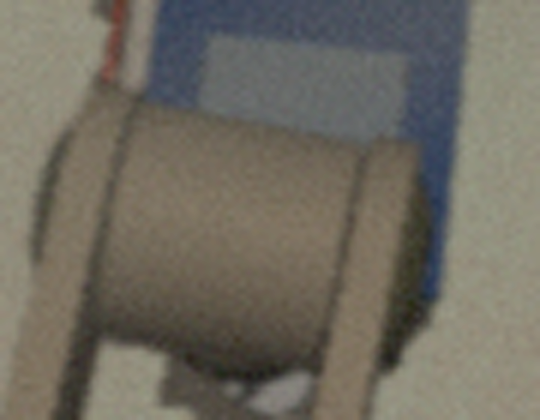

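The lid is rising on the foot: the lip moved up to crop (365,330) and the flag has stayed at (405,400). Next I'll measure the lid and marker angles from line directions.

```bash
cat > ang.py <<'E'
import sys
from h import *
np.set_printoptions(precision=4,suppress=True)
s=load('scene%s.pkl'%sys.argv[1]);px=s['pixels'];h=cv2.cvtColor(px,cv2.COLOR_BGR2HSV)
y0=np.radians(-3.2)
def ang(pa,pb,y):
    l=np.array([-np.sin(y),np.cos(y),0]);f=np.array([np.cos(y),np.sin(y),0])
    _,a=ray(s,pa);_,b=ray(s,pb);n=np.cross(a,b);d=np.cross(n,l);d/=np.linalg.norm(d)
    if d@f>0:d=-d
    return np.arctan2(d[2],-(d@f))
def line(pts):
    vx,vy,x,y=cv2.fitLine(np.array(pts,np.float32),cv2.DIST_HUBER,0,.01,.01).ravel()
    r=np.abs((np.array(pts)-[x,y])@[-vy,vx]);return (x-30*vx,y-30*vy),(x+30*vx,y+30*vy),r.mean()
red=cv2.inRange(h,(0,120,60),(8,255,255))|cv2.inRange(h,(170,120,60),(180,255,255))
m=np.zeros_like(red);m[185:240,315:370]=red[185:240,315:370]
n,lab,st,_=cv2.connectedComponentsWithStats(m);m=(lab==1+st[1:,4].argmax())
ys,xs=np.nonzero(m);pts=np.c_[xs,ys];print('red',len(pts),xs.min(),xs.max(),ys.min(),ys.max())
fl=pts
a,b,r=line(fl);print('marker line',[ (d,round(float(ang(a,b,np.radians(d))),3)) for d in(-5,-4,-3,-2)],r)
# lid blue edges
blue=cv2.inRange(h,(100,110,30),(125,255,255));m=np.zeros_like(blue);m[170:236,284:366]=blue[170:236,284:366]
n,lab,st,_=cv2.connectedComponentsWithStats(m);m=(lab==1+st[1:,4].argmax())
# upper-left (-y) edge: topmost blue per column between
top=[];c0=np.nonzero(m.any(0))[0];ap=None
tops={c:np.nonzero(m[:,c])[0].min() for c in c0}
apex=min(tops,key=lambda c:(tops[c],c));print('apex',apex,tops[apex])
a,b,r=line([(c,tops[c]-.5) for c in range(292,apex-3)]);print('lid -y edge',[ (d,round(float(ang(a,b,np.radians(d))),3)) for d in(-5,-4,-3,-2)],r)
bots={c:np.nonzero(m[:,c])[0].max() for c in c0}
P=[(c,bots[c]+.5) for c in c0 if 322<=c<=352]
a,b,r=line(P);print('lid +y edge(blue bottom)',[ (d,round(float(ang(a,b,np.radians(d))),3)) for d in(-5,-4,-3,-2)],r)
w=(h[:,:,1]<60)&(h[:,:,2]>120)
E
for i in 4 5 6 7; do echo == $i; python3 ang.py $i; done
```

```text
== 4
red 63 323 354 204 232
marker line [(-5, 0.41), (-4, 0.39), (-3, 0.37), (-2, 0.349)] 0.3735238026748838
apex 330 185
lid -y edge [(-5, 0.022), (-4, 0.007), (-3, -0.008), (-2, -0.024)] 0.22396699928493555
lid +y edge(blue bottom) [(-5, 0.314), (-4, 0.294), (-3, 0.274), (-2, 0.253)] 0.5160580774915997
== 5
red 63 323 354 204 232
marker line [(-5, 0.409), (-4, 0.389), (-3, 0.369), (-2, 0.348)] 0.3815688693496682
apex 330 185
lid -y edge [(-5, 0.022), (-4, 0.007), (-3, -0.008), (-2, -0.024)] 0.22396699928493555
lid +y edge(blue bottom) [(-5, 0.32), (-4, 0.3), (-3, 0.28), (-2, 0.259)] 0.5146815014647854
== 6
red 64 323 354 204 232
marker line [(-5, 0.402), (-4, 0.382), (-3, 0.362), (-2, 0.341)] 0.37734904419630766
apex 330 185
lid -y edge [(-5, 0.022), (-4, 0.007), (-3, -0.008), (-2, -0.024)] 0.22396699928493555
lid +y edge(blue bottom) [(-5, 0.32), (-4, 0.3), (-3, 0.28), (-2, 0.26)] 0.49853603656218537
== 7
red 64 323 354 204 232
marker line [(-5, 0.398), (-4, 0.378), (-3, 0.358), (-2, 0.337)] 0.3794763672631234
apex 331 178
lid -y edge [(-5, 0.177), (-4, 0.161), (-3, 0.144), (-2, 0.127)] 0.2166550246850218
lid +y edge(blue bottom) [(-5, 0.216), (-4, 0.197), (-3, 0.177), (-2, 0.157)] 0.29188397859692367
```

Marker ≈ 0.375 rad and lid ≈ 0.15 rad, which agrees with the rise of the foot. Going most of the way.

Request:
jog_arm(dr=[[0,0,0],[0,0,0],[0,0,0],[0,0,0],[0,0,0],[0,0,0],[0,0,0],[0,0,0],[0,0,0],[0,0,0]], slide=[[0.0001,0.0007,-0.003],[0.0001,0.0008,-0.004],[0.0001,0.0009,-0.004],[0.0001,0.001,-0.004],[0.0001,0.001,-0.004],[0.0001,0.0011,-0.004],[0.0001,0.0012,-0.004],[0.0001,0.0012,-0.004],[0,0,0],[0,0,0]], gripper=[-1,-1,-1,-1,-1,-1,-1,-1,-1,-1])

```text
time_s: 14.8
position: [0.487, 0.0475, 0.2713]
tool_rot: [[0.162, 0.987, -0.0], [0.987, -0.162, -0.0], [-0.0, -0.0, -1.0]]
ft_force: [-1.6, 0.9, -4.7]
grip_width: 0.0234
```

```bash
python3 go.py;  python3 look.py 8 255,180,90,70 280,120,120,118;python3 ang.py 8
```

```text
14.8 p [0.487  0.0475 0.2713] yaw x 80.67119703744291 tilt z [-0.0002 -0.     -1.    ] grip 0.023417149918783742 F [-1.6347  0.9021 -4.6883]
red 76 323 354 204 232
marker line [(-5, 0.384), (-4, 0.364), (-3, 0.344), (-2, 0.323)] 0.46485123657844507
apex 329 172
lid -y edge [(-5, 0.333), (-4, 0.316), (-3, 0.299), (-2, 0.282)] 0.19711855918365687
lid +y edge(blue bottom) [(-5, 0.341), (-4, 0.321), (-3, 0.301), (-2, 0.281)] 0.18714481633627833
```

View pics/scene8.png

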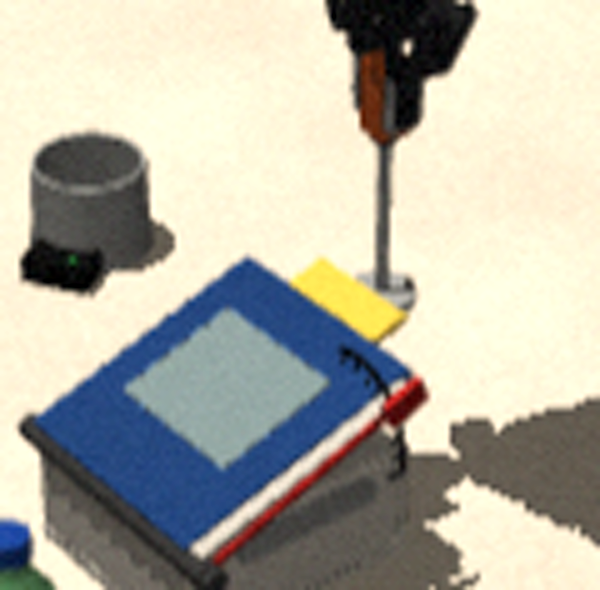

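The lid is at about 0.31 rad, with the pointer bar just short of the red arm. Final small raise of about 12 mm.

Request:
jog_arm(dr=[[0,0,0],[0,0,0],[0,0,0],[0,0,0],[0,0,0],[0,0,0],[0,0,0],[0,0,0],[0,0,0],[0,0,0]], slide=[[0.0001,0.0005,-0.002],[0.0001,0.0008,-0.002],[0.0001,0.0008,-0.002],[0.0001,0.0008,-0.002],[0.0001,0.0008,-0.002],[0,0.0005,-0.0015],[0,0,0],[0,0,0],[0,0,0],[0,0,0]], gripper=[-1,-1,-1,-1,-1,-1,-1,-1,-1,-1])

```text
time_s: 15.9
position: [0.4913, 0.0473, 0.2828]
tool_rot: [[0.162, 0.987, -0.0], [0.987, -0.162, -0.0], [-0.0, -0.0, -1.0]]
ft_force: [-1.6, 0.4, -3.1]
grip_width: 0.0231
```

```bash
python3 go.py;  python3 look.py 9 255,180,90,70 280,120,120,118;python3 ang.py 9
```

```text
15.9 p [0.4913 0.0473 0.2828] yaw x 80.67375530258813 tilt z [-0.0001 -0.     -1.    ] grip 0.023146576773161506 F [-1.6446  0.381  -3.1135]
red 122 323 364 196 232
marker line [(-5, 0.407), (-4, 0.387), (-3, 0.366), (-2, 0.346)] 0.6423467588229258
apex 327 170
lid -y edge [(-5, 0.401), (-4, 0.385), (-3, 0.368), (-2, 0.35)] 0.19242461398243904
lid +y edge(blue bottom) [(-5, 0.407), (-4, 0.388), (-3, 0.368), (-2, 0.348)] 0.1889531065409697
```

View pics/scene9.png

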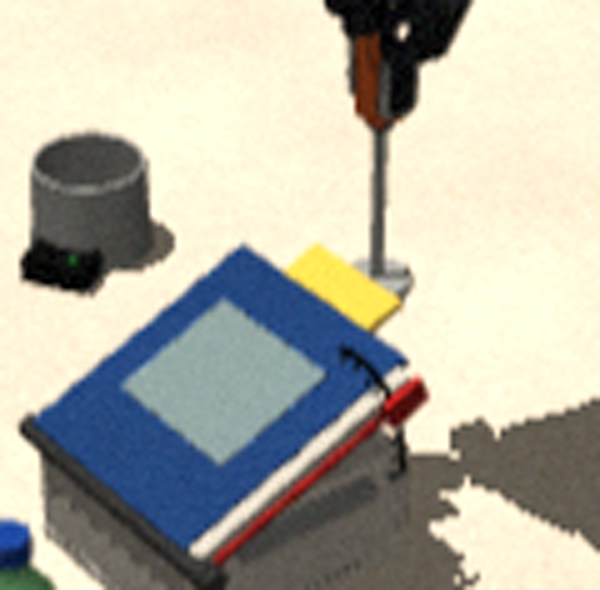

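The pointer bar (205,555 → 408,372) and the red arm (217,560 → 405,400) now run parallel. Lid and marker both measure about 0.377 rad. I'll make one independent position check, then hand in.

Run:
```python
from h import *
from rig import observe,env
s=load('scene9.pkl');y=np.radians(-3.5);f=np.array([np.cos(y),np.sin(y),0]);l=np.array([-np.sin(y),np.cos(y),0]);H=np.array([.488,.0463,.0805])+f*.205
for off,r,n in((.0985,.153,'flag mid'),(.0815,.168,'ptr tip')):
  for th in(.3,.375,.45):
    P=H+l*off-f*r*np.cos(th)+np.array([0,0,r*np.sin(th)]);print(n,th,(proj(s,P)[0]-[280,120])*5+2)
o=observe();print(o['time_s'],o['qvel'],o['position'],o['ft_force'])
```

```text
flag mid 0.3 [405.64963692 415.41845083]
flag mid 0.375 [401.42770125 402.81528728]
flag mid 0.45 [396.07995837 391.01053808]
ptr tip 0.3 [405.48003919 386.88794846]
ptr tip 0.375 [400.88843614 373.01199729]
ptr tip 0.45 [395.0676941  359.98431221]
16.0 [-0.02370198 -0.05734304 -0.08359243  0.07781103  0.10063127 -0.01453116] [0.49131076 0.04727352 0.28276602] [-1.94857405  1.75905455 -4.45611871]
```

```bash
python3 -c "
from rig import env,observe
env.close_job();o=observe();print(o['time_s'],o['position'],o['ft_force'],o['grip_width'])"
```

```text
the job is handed in; nothing more can be done
the job is handed in; nothing more can be done
```

I took the lifter from its stand and dipped its foot about 34 mm below the well's rim for over 1 s. I then hooked it under the yellow lip and raised the lid in three small steps to the red marker. I handed the job in at about 16 s with the lifter still gripped and carrying the lid. No verdict was reported.

**Angles:** the last line-direction measurement gave about 0.377 rad for both the lid and the marker. Earlier views put the marker at 0.36–0.38 rad. In one frame it came out near 0.354 rad, while the lid was close to the arm.

**Position check:** this came out slightly different in absolute terms. After allowing for a camera offset of about 4 crop pixels (under 1 image pixel), the pointer read about 0.40 rad and the flag about 0.41 rad. They still agree with each other to about 0.01 rad, against the 0.07 rad allowed.

**Load and stillness:** at the last reading before hand-in the arm was nearly still, with joint speeds of 0.1 °/s or less. The wrist carried about 4.5 N downward, 1.2–1.5 N of it the lifter itself. Single force readings varied by about 1.5 N.

**Surroundings:** the marker looked unmoved in every picture I checked. I saw no bystander disturbed, but I did not re-measure their positions at the end.

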